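Thread the primary bar through a current transformer and hold it on the contact

TASK

Take the 30 mm wide copper bar out of the wooden rack and lower it upright, without forcing it, through the window of the blue current transformer clamped on the test station, then press its lower end down on the spring contact underneath to about half of the contact's travel. Finish while still holding the bar pressed there, so that the upper lead can be connected; do not let go. Leave the other two bars, the spare transformer and the multimeter where they are.

Things in the scene. Friction and masses are not known exactly. Their poses are not given: they have to be found in the camera images.
- bar30_mid (a point): Centre of the loose copper bar to be threaded: 10 mm thick (its x), 30 mm wide (its y), 160 mm long (its z, upright), about 0.43 kg, plain flat faces with a dark bolt hole 18 mm from either end (look only). This point lies 80 mm above its lower end. It starts standing upright in one of the three slots of the rack (which slot varies), its lower 45 mm in the slot, 2 mm loose in thickness. Pinch it across its 10 mm thickness near its upper end.
- bar20_mid (a point): Centre of a loose narrower copper bar, 10 x 20 x 160 mm, standing in another slot of the rack; bystander.
- bar40_mid (a point): Centre of a loose silvery aluminium bar, 10 x 40 x 160 mm, standing in another slot of the rack; bystander.
- rack: Fixed wooden block, 60 (x) x 200 (y) x 55 (z) mm, origin at the centre of its underside on the bench. Three equal slots, 12 (x) x 44 (y) mm and 45 mm deep, at y = -60, 0 and +60 mm in a row; their floors lie 10 mm above the bench. The bars stand with their width along the rack's y, their tops 170 mm above the bench.
- station: Fixed test station, origin at the centre of its underside on the bench: aluminium base plate 132 (x) x 200 (y) x 12 mm, four corner pillars, and a brown insulating deck of the same outline whose top is 90 mm above the bench, with a 50 x 56 mm opening in its middle. The current transformer is clamped flat on the deck, its window over the opening. Its position and yaw vary, and rack and station may stand on either side of the bench.
- ct: The blue current transformer under test, clamped flat on the station's deck (fixed to it): case 64 (x) x 76 (y) x 40 (z) mm with a terminal block (34 mm high, 26 mm long) added at its +y end and low feet, held by clips, at -x and +x. Origin at the centre of its underside, on the window's axis. The window passes vertically right through the middle of the case: 12 mm (x) x 32 mm (y), with a 3 mm bevel round its mouth, so the 10 x 30 mm bar has 2 mm clearance in all, either way.
- ct_window (a point): Centre of the window's mouth, in the plane of the transformer's top face, 130 mm above the bench. Axes: x across the window's 12 mm, y along its 32 mm, z up, along the window.
- contact_face (a point): Fixed point, 82 mm straight below the window's mouth and 48 mm above the bench: centre of the upper face of the spring contact when it is not pressed. The contact is a flat copper pad, 36 (x) x 50 (y) mm.
- contact (a joint): How far the spring contact is pressed down, in m: 0 = up, 0.012 = bottomed. It starts to move at about 8 N and takes another 0.6 N per mm (about 12 N at half travel, including the bar's own weight; the bar's weight alone does not move it).
- spare_ct: A loose black current transformer of the same shape lying flat on the bench, 40 mm high, origin at the centre of its underside under its window; bystander.
- multimeter: A loose yellow hand-held multimeter lying on its back, 90 x 185 x 38 mm, origin at the centre of its underside; bystander.

How it is judged (in metres and radians):
On the way, in this order (a step that is already met when the one before it is completed fails the run):
1. the 30 mm copper bar is lifted clear of the rack, upright (height (world z) of bar30_mid above 0.14 m and angle between bar30_mid's own z axis and vertical below 0.25 rad), for 0.1 s.
2. the bar is through the transformer's window from above (z of bar30_mid in the frame of ct_window below 0.04 m and horizontal distance between bar30_mid and ct_window below 0.006 m and angle between bar30_mid's own z axis and vertical below 0.08 rad), for 0.1 s.
At the end, for the whole second after the job is handed in: The 30 mm copper bar stands upright (within 0.08 rad) through the transformer's window, centre within 6 mm of the window's axis, gripped by the fingers, and holds the spring contact pressed 3 to 9.5 mm of its 12 mm travel, all through the last second (horizontal distance between bar30_mid and ct_window below 0.006 m and z of bar30_mid in the frame of ct_window below 0.02 m and angle between bar30_mid's own z axis and vertical below 0.08 rad and angle between the x axis of bar30_mid and the x axis of ct_window, either way round below 0.2 rad and value of joint contact between 0.003 and 0.0095 m and contact force between the fingers and bar30 above 3 N); the arm keeps its last pose, push and grip.
It fails at once if another bar in the rack was pulled out or pushed over (moved more than 20 mm) (distance of any of bar20_mid, bar40_mid from where it was at the start of the episode above 0.02 m).
It fails at once if the spare transformer or the multimeter was moved more than 20 mm (distance of any of spare_ct, multimeter from where it was at the start of the episode above 0.02 m).
It fails at once if the bar was forced against the transformer (more than 40 N) (contact force between bar30 and ct above 40 N).
It also fails if it takes over 51 s, if anything falls off the work surface, if the arm or the gripper's body presses on something with over 40 N, if the wrist force passes 120 N, or if a joint passes its speed limit or range.

ROBOT

A 6-joint arm with a two-finger parallel gripper is mounted at the origin on the work surface. World frame = base frame: x ahead of the robot, y to its left, z up, the work surface at z = 0. Lengths are in mm, angles in rad, forces in N, time in s.
With the tool pointing down it reaches from about 250 to 775 mm from the base axis. Payload 8.9 kg.
Tool frame: the origin (TCP) lies midway between the tips of the shut fingers; the grasp point (between the pads) lies manip.pinch_z behind it (manip.pinch_z is the distance from the TCP to the grasp point, in mm); z points along the fingers, y is the line along which they close (so a half turn about z gives the same grasp; the last joint's range is limited). The gripper opens to 85 mm and grips with 20 to 120 N. Pads are 22 mm wide; open, the fingers measure 114 mm over their backs; the gripper's body (76 mm by 85 mm) begins 54 mm behind the grasp point. The pads swing forward as they close: fully open they stand 13 mm farther back than shut.
Start: joints at [-1.324, 0.291, -0.153, 1.127, 0, 1.431], TCP at [197.559, -486.409, 231.305] pointing down, gripper open.
Joint ranges: [-2.52, 2.52], [-0.91, 1.74], [-1.3, 1.37], [-1.96, 2.02], [-1.52, 1.47], [-3.14, 3.14]. Speed limits (rad/s): [2.22, 2.22, 2.79, 3.14, 3.14, 3.14].

INTERFACE

Orientations are given as a unit quaternion [w, x, y, z].
In Python, from bench import sensors, vision, order, manip gives the robot as it stands.
- The arm moves only by the tool apply_moves, never from a script. Its argument "moves" is one flat list of numbers, 5 for each row, row after row: the shift along the tool's x, y, z in cm, then the turn about the tool's z in degrees, then the opening, from -1 (shut) to 1 (fully open). In form: [dx, dy, dz, yaw, claw, dx, dy, dz, yaw, claw, ...]. A call has 1 to 12 rows; each row shifts and turns the commanded pose from where the row before left it, along the tool's axes as they then stand; what a row does not reach is not made up. A row lasts 1/12 s, in which the tool goes at most 41.7 mm and 7.16 degrees, less where a joint would pass 70% of its speed; a pose out of reach is approached as far as the arm can. A call with a gripper value outside its range is refused whole. The fingers move at their own pace and stop on an object; "newtons" is the grip in N (left out, the last holds). Time passes only in rows, so rows that do not move let the fingers close. It gives the time, the measured TCP pose, the force, the opening and the grip force at its end, in the units of the state.
- sensors.observe(): the state, without advancing time (a new reading comes with each control period).
- vision.get_image(name): name is "scene" or "top" or "wrist"; returns the picture (480x640x3 uint8, red, green, blue); there is no depth.
- vision.get_calibration(name): a dict with "fx", "fy", "cx", "cy" (pixels), "position" and "attitude" of the camera in the world. Camera axes: x right, y down, z forward; pixel columns grow to the right and rows downward; lengths in mm; the calibration is good to about 2 mm. A picture is of the moment at which its call begins: read the wrist's pose just before it. get_calibration takes no time and is no camera call; for the wrist camera it gives the pose at the moment of the call.
- order.hand_in(): hands the job in; it is judged then, once.
The state is a dict: "t": time; "q": joint angles; "joint_velocities": joint speeds; "joint_torque": joint torques, N m; "position": TCP position; "ee_rot": TCP orientation; "contact_force": force on the tool from outside, world axes, zero at the start; "wrist_torque": the same for the moment, N m; "finger_gap": finger opening in mm; "finger_force": force on a finger pad.
Only numpy, scipy, OpenCV 4.12 (cv2) and the standard library are available. Lean on these libraries where they do the work, as an engineer would, in place of code of your own. Each camera call takes 0.05 s, during which the arm holds its last target. There are 200 camera calls.

## Working session

There is one attempt and no reset: what is moved stays moved. The work goes in short steps, Python scripts to look and compute and a tool call to move; the robot and the scene stay as the last step left them, time stands still between calls to the robot, and variables do not carry over. Pictures are saved under pics/ and viewed, at most 10 in all, crops included, and the job is handed in when it is done.

Besides the shell and the picture viewer there is one more tool, called after "Call:" as name(argument=value, ...) on one line, values as JSON. apply_moves: Moves the arm, as the interface text tells. Its arguments: {"type":"object","properties":{"moves":{"type":"array","items":{"type":"number"}},"newtons":{"type":"number"}},"required":["moves"]}

```bash
mkdir -p pics
python3 - <<'E'
from bench import sensors,vision,order,manip
import cv2
s=sensors.observe();print(s, manip.pinch_z)
for n in("top","scene","wrist"):
    print(n,vision.get_calibration(n))
    cv2.imwrite(f"pics/{n}0.png",vision.get_image(n)[:,:,::-1])
E
```

```text
{'t': 0.0, 'q': array([-1.32433658e+00,  2.91261385e-01, -1.54086016e-01,  1.12666429e+00,
        5.21807249e-06,  1.43152500e+00]), 'joint_velocities': array([-0.00076716,  0.00085826,  0.00117853,  0.00187191, -0.00016897,
       -0.00037445]), 'joint_torque': array([-1.56087550e-03, -5.37137389e+01,  3.31374943e+01,  1.57787406e-02,
       -2.65913422e-04,  2.35439649e-05]), 'position': array([ 197.44481324, -486.02574517,  230.75714217]), 'ee_rot': array([-6.06950554e-04,  9.81458841e-01,  1.91672048e-01, -2.99474273e-05]), 'contact_force': array([ 0.18019121,  0.78086531, -0.61407766]), 'wrist_torque': array([ 0.0111704 , -0.01259989,  0.04210957]), 'finger_force': 0.0, 'finger_gap': 85.50521971759738} 18.700000000000003
top {'fx': 445.5421287090951, 'fy': 445.5421287090951, 'cx': 324.41464973809616, 'cy': 238.15985981971914, 'position': array([438.29565654,  23.91987265, 914.35268107]), 'attitude': array([ 0.06710132, -0.67411154,  0.73175511, -0.07486991])}
scene {'fx': 508.71041692192654, 'fy': 508.71041692192654, 'cx': 316.7218261694441, 'cy': 242.14093182271912, 'position': array([1150.31143321,  341.64033045,  791.9898098 ]), 'attitude': array([-0.18814224,  0.4661757 ,  0.80257897, -0.32116929])}
wrist {'fx': 361.3377022630938, 'fy': 361.3377022630938, 'cx': 319.2636962087817, 'cy': 239.4886685933893, 'position': array([ 270.47595693, -454.35741892,  372.72932101]), 'attitude': array([ 0.1292087 ,  0.81954218, -0.55128667, -0.08797004])}
```

View pics/top0.png

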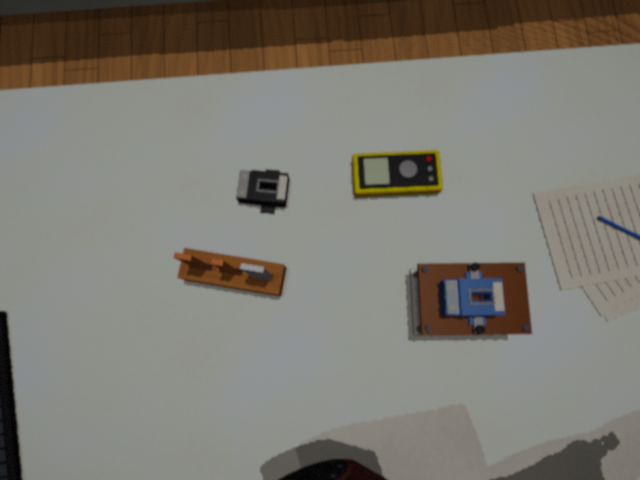

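View pics/scene0.png

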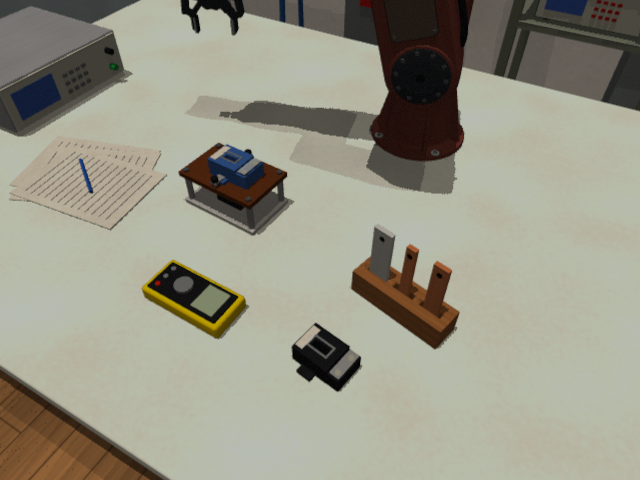

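The top view shows the rack at about (232,272), with the silver bar on its right, the 20 mm bar in the middle and the 30 mm bar at the left end near (182,257). The station with the blue CT is at about (474,298), and the spare CT and multimeter lie above it. The scene view confirms the order: silver, narrow, then the 30 mm bar at (438,288).

```bash
cat > h.py <<'E'
import numpy as np,cv2
from scipy.spatial.transform import Rotation as R
def rot(q): return R.from_quat([q[1],q[2],q[3],q[0]]).as_matrix()
def cast(c,uv,z):
    uv=np.atleast_2d(np.asarray(uv,float))
    d=np.c_[(uv[:,0]-c["cx"])/c["fx"],(uv[:,1]-c["cy"])/c["fy"],np.ones(len(uv))]@rot(c["attitude"]).T
    p=np.asarray(c["position"]); return p+d*((z-p[2])/d[:,2])[:,None]
def proj(c,P):
    P=np.atleast_2d(P); X=(P-c["position"])@rot(c["attitude"])
    return np.c_[c["cx"]+c["fx"]*X[:,0]/X[:,2],c["cy"]+c["fy"]*X[:,1]/X[:,2]]
E
python3 - <<'E'
from bench import sensors,vision,order,manip
from h import *
im=cv2.imread("pics/top0.png");c=vision.get_calibration("top")
hsv=cv2.cvtColor(im,cv2.COLOR_BGR2HSV)
br=cv2.inRange(hsv,(0,90,40),(20,255,255)); bl=cv2.inRange(hsv,(100,100,40),(130,255,255))
def show(n,m,z,box):
    x0,y0,x1,y1=box; k=np.zeros_like(m);k[y0:y1,x0:x1]=m[y0:y1,x0:x1]
    k=cv2.morphologyEx(k,cv2.MORPH_CLOSE,np.ones((5,5)))
    ct=max(cv2.findContours(k,0,2)[0],key=cv2.contourArea)
    b=cv2.boxPoints(cv2.minAreaRect(ct));w=cast(c,b,z)[:,:2]
    print(n,b.round(1).tolist(),"\n",w.round(1).tolist(),w.mean(0).round(1),"side",np.linalg.norm(w-np.roll(w,-1,0),axis=1).round(1))
    e=[w[i]-w[i-1] for i in range(4)];print([round(float(np.degrees(np.arctan2(v[1],v[0]))),1) for v in e])
show("deck",br|bl,90,(395,240,560,350)); show("ct",bl,130,(395,240,560,350)); show("rack",br,55,(160,230,300,310))
a=cv2.resize(im[235:310,160:300],None,fx=5,fy=5,interpolation=2);b=cv2.resize(im[250:340,405:545],None,fx=2.5,fy=2.5,interpolation=2)
o=np.zeros((600,700,3),np.uint8);o[:375]=a;o[375:600,:350]=b;cv2.imwrite("pics/crop.png",o)
sc=cv2.imread("pics/scene0.png");o[375:600,400:600]=cv2.resize(sc[215:335,345:465],(200,225));cv2.imwrite("pics/crop.png",o)
E
```

```text
deck [[417.79998779296875, 264.0], [529.2000122070312, 262.70001220703125], [530.0999755859375, 333.6000061035156], [418.6000061035156, 334.8999938964844]] 
 [[542.5, -161.8], [527.9, -370.0], [399.6, -349.0], [414.0, -147.3]] [ 471. -257.] side [208.7 129.9 202.2 129.3]
[-6.5, -94.0, 170.7, 85.9]
ct [[440.1000061035156, 274.20001220703125], [499.3999938964844, 269.29998779296875], [503.79998779296875, 321.3999938964844], [444.3999938964844, 326.29998779296875]] 
 [[516.1, -190.0], [516.2, -296.1], [425.7, -289.0], [425.9, -185.4]] [ 471.  -240.1] side [106.1  90.8 103.7  90.4]
[-2.9, -89.9, 175.5, 89.9]
rack [[170.10000610351562, 277.79998779296875], [175.1999969482422, 246.6999969482422], [285.3999938964844, 264.5], [280.29998779296875, 295.6000061035156]] 
 [[559.4, 310.6], [619.9, 299.9], [567.0, 87.1], [507.7, 100.7]] [563.5 199.6] side [ 61.4 219.3  60.8 216.2]
[76.2, -10.0, -104.0, 167.1]
```

View pics/crop.png

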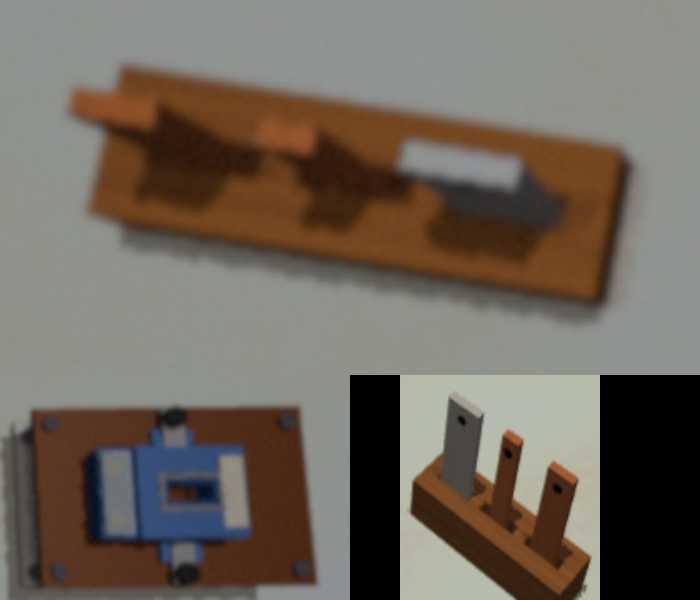

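The crop shows the bar tops in top-view pixels: 30 mm at (182.8,256.6), 20 mm at (217.8,262.2) and 40 mm at (252.2,268). The CT window is at about (481,296.4).

Run:
```python
from bench import sensors,vision
from h import *
c=vision.get_calibration("top")
w=cast(c,[(182.8,256.6),(217.8,262.2),(252.2,268)],170);print(w.round(1),np.linalg.norm(np.diff(w,axis=0),axis=1)); d=w[0]-w[2];print("rack y deg",np.degrees(np.arctan2(d[1],d[0])))
print(cast(c,[(481,296.4)],130).round(1))
s=sensors.observe();M=rot(s["ee_rot"]);print(s["position"],M.round(3));wc=vision.get_calibration("wrist")
print(M.T@(wc["position"]-s["position"]),(M.T@rot(wc["attitude"])).round(3))
print(M.T@(w[0]-s["position"]))
```

```text
[[577.4 250.5 170. ]
 [563.  191.9 170. ]
 [548.5 134.6 170. ]] [60.30289136 59.09440708]
rack y deg 75.96282945552855
[[ 471.6 -256.2  130. ]]
[ 197.48348038 -486.08319816  230.8635625 ] [[ 0.927  0.376 -0.   ]
 [ 0.376 -0.927  0.001]
 [ 0.    -0.001 -1.   ]]
[  79.58011415   -2.03254065 -141.926497  ] [[ 0.    -0.951 -0.309]
 [ 1.     0.001 -0.   ]
 [ 0.001 -0.309  0.951]]
[ 629.1576901  -539.37869261   61.4916014 ]
```

Call:
apply_moves(moves=[0,0,0,-6.75,1,0,0,0,-6.75,1,0,0,0,-6.75,1,0,0,0,-6.75,1,0,0,0,-6.75,1,0,0,0,-6.75,1,0,0,0,-6.75,1,0,0,0,-6.75,1])

```text
t: 0.82
position: [197.5, -486.2, 231.0]
ee_rot: [-0.0, 0.786, 0.619, 0.0]
contact_force: [0.0, -0.8, 0.1]
finger_gap: 85.6
finger_force: 0.0
```

Call:
apply_moves(moves=[2.8,0.66,-0.2,0,1,2.8,0.66,-0.2,0,1,2.8,0.66,-0.2,0,1,2.8,0.66,-0.2,0,1,2.8,0.66,-0.2,0,1,2.8,0.66,0,0,1,2.8,0.66,0,0,1,2.8,0.66,0,0,1,2.8,0.66,0,0,1,2.8,0.66,0,0,1,2.8,0.66,0,0,1,2.8,0.66,0,0,1])

```text
t: 1.82
position: [355.4, -177.9, 241.3]
ee_rot: [-0.0, 0.787, 0.616, 0.0]
contact_force: [0.7, -0.2, -0.2]
finger_gap: 85.7
finger_force: 0.0
```

Call:
apply_moves(moves=[2.8,0.66,0,0,1,2.8,0.66,0,0,1,2.8,0.66,0,0,1,2.8,0.66,0,0,1,2.8,0.66,0,0,1,2.8,0.66,0,0,1,2.8,0.66,0,0,1,2.8,0.66,0,0,1,2.8,0.66,0,0,1,2.8,0.66,0,0,1,2.8,0.66,0,0,1,2.8,0.66,0,0,1])

```text
t: 2.82
position: [513.0, 129.4, 241.1]
ee_rot: [-0.0, 0.787, 0.616, -0.0]
contact_force: [0.4, -1.3, 0.3]
finger_gap: 85.0
finger_force: 0.0
```

Call:
apply_moves(moves=[2.66,0.66,0,0,1,2.66,0.66,0,0,1,2.66,0.66,0,0,1,2.66,0.66,0,0,1,1.6,0.4,0,0,1,1,0.2,0,0,1,0,0,0,0,1])

```text
t: 3.4
position: [576.3, 250.3, 240.4]
ee_rot: [-0.0, 0.787, 0.617, -0.0]
contact_force: [-0.4, 0.2, -0.4]
finger_gap: 85.2
finger_force: 0.0
```

Run:
```python
from bench import sensors,vision
from h import *
import json
c=vision.get_calibration("wrist");s=sensors.observe();print(s["position"],c)
im=vision.get_image("wrist")[:,:,::-1];cv2.imwrite("pics/w1.png",im)
json.dump({k:np.asarray(v).tolist() for k,v in c.items()},open("w1.json","w"))
```

```text
[576.2580806  250.3327304  240.39688651] {'fx': 361.3377022630938, 'fy': 361.3377022630938, 'cx': 319.2636962087817, 'cy': 239.4886685933893, 'position': array([594.91938204, 329.20247534, 382.2971826 ]), 'attitude': array([ 0.15483188,  0.98063972, -0.11829626, -0.01946342])}
```

View pics/w1.png

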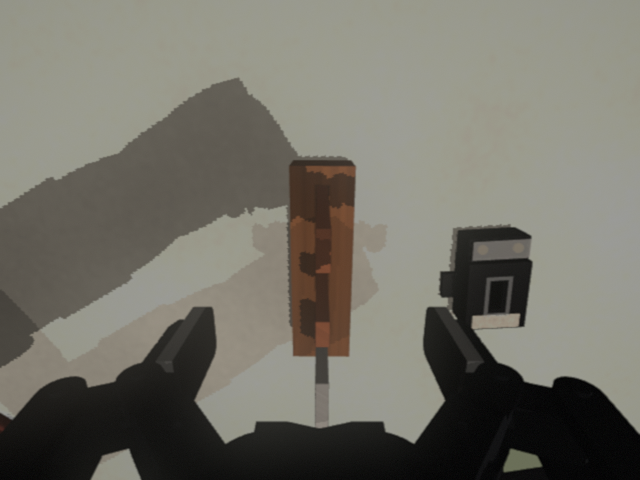

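The rack lies along image column ~321, between the fingers, with the silver bar at (321,390). The 30 mm bar is in shadow, so I'll zoom in.

Run:
```python
import cv2,numpy as np
im=cv2.imread("pics/w1.png")[150:440,270:370].astype(float)
im=np.clip(255*(im/255)**0.5,0,255).astype(np.uint8)
cv2.imwrite("pics/w1c.png",cv2.rotate(cv2.resize(im,None,fx=2.7,fy=2.7,interpolation=1),cv2.ROTATE_90_COUNTERCLOCKWISE))
from h import *;import json
c=json.load(open("w1.json"))
for n,p in (("b30",(577.4,250.5)),("b20",(563,191.9)),("b40",(548.5,134.6))):
  y=np.array([np.cos(np.radians(76)),np.sin(np.radians(76))])
  print(n,proj(c,[[*(np.array(p)+k*15*y),170] for k in(-1,0,1)]).round(1).tolist())
```

```text
b30 [[322.4, 279.3], [322.5, 257.4], [322.7, 234.6]]
b20 [[322.1, 359.3], [322.2, 340.6], [322.4, 321.1]]
b40 [[321.3, 426.9], [321.4, 410.6], [321.5, 393.8]]
```

View pics/w1c.png

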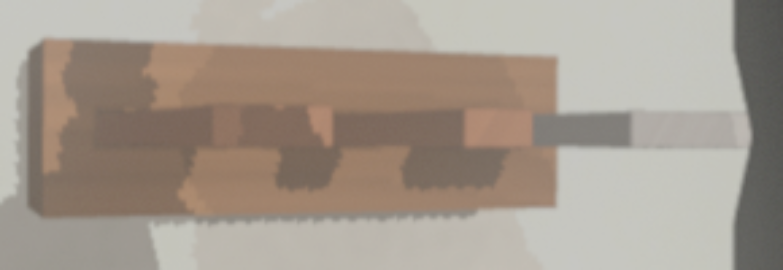

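The crop shows the 30 mm bar's top at u≈323, v≈229–273. It is nearly centred between the fingers, 1.3 mm to +y and about 3 mm to +x. I'll descend and grip.

Call:
apply_moves(moves=[0.15,0.1,1,0,1,0.15,0.03,2,0,1,0,0,2,0,1,0,0,2,0,1,0,0,2,0,1,0,0,1.3,0,1,0,0,0.8,0,1,0,0,0,0,0])

```text
t: 4.12
position: [576.5, 250.1, 128.3]
ee_rot: [-0.001, 0.788, 0.616, -0.002]
contact_force: [0.2, 0.3, -0.2]
finger_gap: 75.6
finger_force: 0.0
```

Call:
apply_moves(moves=[0,0,0,0,-1,0,0,0,0,-1,0,0,0,0,-1,0,0,0,0,-1,0,0,0,0,-1,0,0,0,0,-1,0,0,0,0,-1,0,0,0,0,-1,0,0,0,0,-1,0,0,0,0,-1], newtons=60)

```text
t: 4.95
position: [578.4, 251.4, 131.0]
ee_rot: [0.0, 0.787, 0.616, 0.001]
contact_force: [0.1, -0.3, 5.1]
finger_gap: 8.9
finger_force: 59.3
```

Call:
apply_moves(moves=[0,0,-0.5,0,-1,0,0,-1,0,-1,0,0,-1.5,0,-1,0,0,-1.5,0,-1,0,0,-2,0,-1,0,0,-2,0,-1,0,0,-2,0,-1,0,0,-2,0,-1,0,0,-1.5,0,-1,0,0,-1,0,-1,0,0,0,0,-1,0,0,0,0,-1])

```text
t: 5.95
position: [577.9, 251.2, 280.1]
ee_rot: [-0.0, 0.787, 0.616, -0.0]
contact_force: [0.1, 0.8, -4.5]
finger_gap: 9.5
finger_force: 58.9
```

Run:
```python
from bench import sensors,vision
from h import *
s=sensors.observe();M=rot(s["ee_rot"]);print(s["position"],s["contact_force"],s["finger_gap"],M.round(4))
# target over window minus 0; xdir 85
print(M.T@(np.array([471.6,-256.2,s["position"][2]])-s["position"]))
im=vision.get_image("wrist")[:,:,::-1];sc=vision.get_image("scene")[:,:,::-1]
o=np.hstack([im[200:480,180:460],sc[100:380,280:560]]);cv2.imwrite("pics/lift.png",o)
```

```text
[577.86808201 251.22516664 280.12476959] [ 0.11246407  0.80060466 -4.49176497] 9.533781702453071 [[ 2.401e-01  9.707e-01 -2.000e-04]
 [ 9.707e-01 -2.401e-01  0.000e+00]
 [-0.000e+00 -2.000e-04 -1.000e+00]]
[-5.18096477e+02  1.86881044e+01  1.24325718e-02]
```

View pics/lift.png

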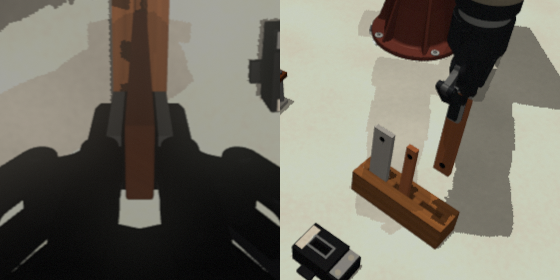

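The bar is held upright at a gap of 9.5 mm, and the other two bars are untouched. To carry it across, I'll raise it above the neighbours first and stop about 50 mm beyond the window, so that the wrist camera sees both the window and the bar's lower end.

Call:
apply_moves(moves=[0,-0.7,-0.8,-2,-1,0,-1.5,-1,-2,-1,0,-1.5,-1,-2,-1,0,-1.5,-0.7,-2,-1,-0.7,-1,0,-1,-1,-1.5,0,0,0,-1,-2.3,0,0,0,-1,-2.8,0,0,0,-1,-2.8,0,0,0,-1,-2.8,0,0,0,-1,-2.8,0,0,0,-1,-2.8,0,0,0,-1])

```text
t: 7.05
position: [500.3, 75.4, 314.3]
ee_rot: [-0.0, 0.737, 0.676, -0.001]
contact_force: [0.4, -0.1, -3.9]
finger_gap: 9.2
finger_force: 59.0
```

Call:
apply_moves(moves=[-2.8,0,0,0,-1,-2.8,0,0,0,-1,-2.8,0,0,0,-1,-2.8,0,0,0,-1,-2.8,0,0,0,-1,-2.8,0,0,0,-1,-2.8,0,0,0,-1,-2.8,0,0,0,-1,-2.8,0,0,0,-1,-2.8,0,0,0,-1,-2.3,0,0,0,-1,-1.5,0,0,0,-1])

```text
t: 8.05
position: [472.7, -242.3, 314.1]
ee_rot: [-0.001, 0.738, 0.675, -0.001]
contact_force: [0.6, 0.2, -5.0]
finger_gap: 9.2
finger_force: 59.0
```

Call:
apply_moves(moves=[-1.5,0,0.5,0,-1,-2,0,1,0,-1,-1.7,0,1,0,-1,-0.8,0,1,0,-1,-0.4,0,0.6,0,-1,0,0,0.3,0,-1,0,0,0,0,-1,0,0,0,0,-1])

```text
t: 8.72
position: [468.5, -302.4, 271.5]
ee_rot: [-0.0, 0.736, 0.677, 0.0]
contact_force: [-0.3, 0.3, -4.6]
finger_gap: 9.4
finger_force: 59.0
```

Run:
```python
from bench import sensors,vision
from h import *
import json
s=sensors.observe();c=vision.get_calibration("wrist");print(s["position"],s["ee_rot"])
im=vision.get_image("wrist")[:,:,::-1];cv2.imwrite("pics/w2.png",im)
json.dump({**{k:np.asarray(v).tolist() for k,v in c.items()},"p":s["position"].tolist(),"q":s["ee_rot"].tolist()},open("w2.json","w"))
cr=im[80:440,180:460].astype(float);cv2.imwrite("pics/w2c.png",cv2.resize((255*(cr/255)**.6).astype(np.uint8),(466,600)))
```

```text
[ 468.52278839 -302.41941616  271.47759661] [-9.76415077e-05  7.36400671e-01  6.76545657e-01  1.27691839e-04]
```

View pics/w2c.png

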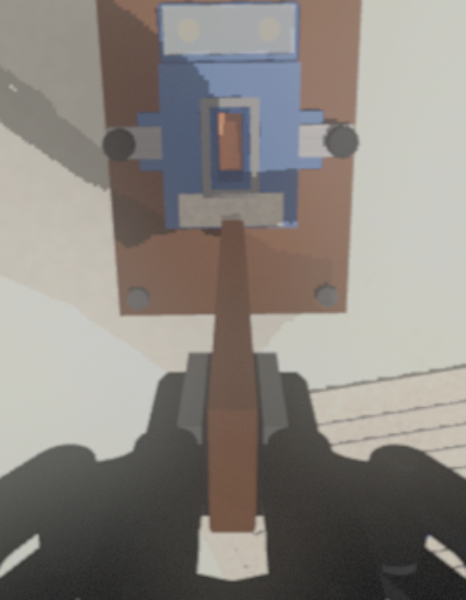

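The view shows the CT window with its grey bevel at crop (202–260, 97–195). The bar's face runs down to its lower edge at crop v≈220, u≈222–243, well aligned in yaw. Next I'll measure the offset between them in the tool axes.

```bash
cat > m.py <<'E'
from h import *
import json,sys
n=sys.argv[1]
im=cv2.imread(f"pics/{n}.png");c=json.load(open(f"{n}.json"));M=rot(c["q"]);p=np.array(c["p"])
hsv=cv2.cvtColor(im,cv2.COLOR_BGR2HSV)
t=lambda uv,z:((cast(c,uv,z)-p)@M)[:,:2]
u0,u1,v0,v1=map(int,sys.argv[2:6])
g=np.zeros(im.shape[:2],np.uint8);g[v0:v1,u0:u1]=(cv2.inRange(hsv,(0,0,45),(180,85,200)))[v0:v1,u0:u1]
ct=max(cv2.findContours(g,0,2)[0],key=cv2.contourArea);b=cv2.boxPoints(cv2.minAreaRect(ct))
w=t(b,130);print("bevel px",b.round(1).tolist(),"tool",w.round(1).tolist(),"ctr",w.mean(0).round(2),"sides",np.linalg.norm(w-np.roll(w,-1,0),axis=1).round(1))
# case sides: blue mask, fit of left/right edges
bl=cv2.inRange(hsv,(100,90,30),(135,255,255))
L=[];Rr=[]
for v in range(v0-8,v1-5):
    x=np.where(bl[v,240:400])[0]+240
    if len(x): L.append((x[0]-.5,v));Rr.append((x[-1]+.5,v))
for nm,q in(("L",L),("R",Rr)):
    q=t(q,130);print(nm,"tool y",q[::6,1].round(1).tolist())
E
python3 m.py w2 296 343 134 197
python3 - <<'E'
from h import *
im=cv2.imread("pics/w2.png");hsv=cv2.cvtColor(im,2*20)
for v in (140,165,205,209,211,213,215,217,225,240): print(v,[tuple(int(a) for a in hsv[v,u]) for u in range(296,344,2)] if v in(165,) else ''.join('%4d'%x for x in im[v,300:340,2]))
print("col319",[(v,*map(int,hsv[v,319])) for v in range(136,218,2)])
E
```

```text
bevel px [[296.0, 138.0], [342.0, 138.0], [342.0, 196.0], [296.0, 196.0]] tool [[70.0, -18.3], [70.0, 16.5], [25.6, 17.3], [25.6, -19.2]] ctr [47.79 -0.91] sides [34.8 44.3 36.5 44.4]
L tool y [-33.5, -33.6, -33.8, -33.2, -44.0, -32.7, -32.9, -33.1, -33.2, -43.6, -32.8]
R tool y [28.6, 28.8, 28.9, 29.1, 39.9, 29.4, 29.5, 29.7, 29.8, 40.2, 28.6]
140   53  61  62  62  61  63  62  62  61  61  65  84 109 115 114 115 115 114 116 115 115 116 115 115 115 115 115 114 115 116 117 117 117 116 115 107  90  80  79  80
165 [(112, 110, 67), (112, 107, 69), (113, 84, 64), (0, 9, 59), (0, 9, 60), (112, 65, 59), (112, 112, 57), (120, 76, 54), (7, 127, 90), (8, 137, 95), (8, 134, 95), (8, 132, 93), (8, 132, 91), (7, 127, 86), (5, 100, 66), (112, 106, 72), (111, 129, 79), (117, 30, 86), (15, 18, 115), (10, 13, 115), (111, 86, 125), (110, 105, 129), (110, 103, 129), (110, 104, 128)]
205   99 100  99  98  97  98  99  98  98  98  96  97  98  98  98  96  95  95  96  96  99  98 100  99  99  98  98  97  95  94  95  98  99 100 101 102 102 103 103 103
209  102 101 101  99  99  99 100 101 101 101 100 100  95  8
[... 1199 characters left out ...]
, 91), (146, 110, 130, 92), (148, 173, 66, 66), (150, 6, 113, 70), (152, 8, 119, 75), (154, 7, 129, 95), (156, 8, 133, 92), (158, 8, 134, 93), (160, 8, 132, 93), (162, 8, 133, 92), (164, 8, 132, 91), (166, 8, 135, 91), (168, 7, 130, 92), (170, 8, 133, 92), (172, 8, 135, 91), (174, 8, 136, 90), (176, 9, 136, 90), (178, 9, 139, 90), (180, 8, 135, 87), (182, 135, 57, 45), (184, 114, 87, 47), (186, 114, 85, 45), (188, 113, 92, 47), (190, 112, 111, 60), (192, 112, 101, 58), (194, 165, 9, 57), (196, 13, 24, 74), (198, 14, 33, 85), (200, 15, 41, 99), (202, 17, 43, 95), (204, 16, 45, 96), (206, 15, 41, 99), (208, 16, 46, 84), (210, 15, 40, 76), (212, 9, 95, 62), (214, 7, 127, 58), (216, 9, 123, 58)]
```

Run:
```python
from h import *;import json
c=json.load(open("w2.json"));M=rot(c["q"]);p=np.array(c["p"]);t=lambda uv,z:((cast(c,uv,z)-p)@M)[:,:2].round(2)
print("win",t([(305.8,169),(329.5,169)],130),t([(317.7,144.5),(317.7,193.3)],130))
zb=p[2]-121;print(zb,"bar bottom",t([(312.4,213),(325.9,213),(319.15,211.7)],zb))
# upper edge of bar: crop v~400 -> face top edge
print("bar top",t([(180+209/1.664,80+407/1.667),(180+257/1.664,80+407/1.667),(180+232/1.664,80+530/1.667)],zb+160))
```

```text
win [[ 46.8  -11.15]
 [ 46.81   7.23]] [[65.21 -1.9 ]
 [27.78 -1.93]]
150.47759661002857 bar bottom [[16.78 -5.8 ]
 [16.79  4.28]
 [17.78 -0.76]]
bar top [[ 18.97  -4.98]
 [ 18.98   4.37]
 [-10.31  -0.48]]
```

Call:
apply_moves(moves=[0.6,-0.12,0,0,-1,1.2,0,0,0,-1,1.2,0,0,0,-1,0.9,0,0,0,-1,0.47,0,0,-1,-1,0,0,0.5,0,-1,0,0,0.6,0,-1,0,0,0.4,0,-1,0,0,0,0,-1,0,0,0,0,-1])

```text
t: 9.6
position: [470.6, -259.8, 255.7]
ee_rot: [-0.0, 0.731, 0.682, -0.0]
contact_force: [-0.3, -0.5, -4.2]
finger_gap: 9.5
finger_force: 59.0
```

Run:
```python
from bench import sensors,vision
from h import *
import json
s=sensors.observe();c=vision.get_calibration("wrist");print(s["position"],s["ee_rot"],s["contact_force"])
im=vision.get_image("wrist")[:,:,::-1];cv2.imwrite("pics/w3.png",im)
json.dump({**{k:np.asarray(v).tolist() for k,v in c.items()},"p":s["position"].tolist(),"q":s["ee_rot"].tolist()},open("w3.json","w"))
cr=im[150:270,260:380].astype(float);cv2.imwrite("pics/w3c.png",cv2.resize((255*(cr/255)**.6).astype(np.uint8),(600,600),interpolation=2))
```

```text
[ 470.61030272 -259.81187202  255.74215617] [-4.91255467e-04  7.30934196e-01  6.82447761e-01 -1.17702197e-04] [-0.33440568 -0.47343573 -4.16498003]
```

View pics/w3c.png

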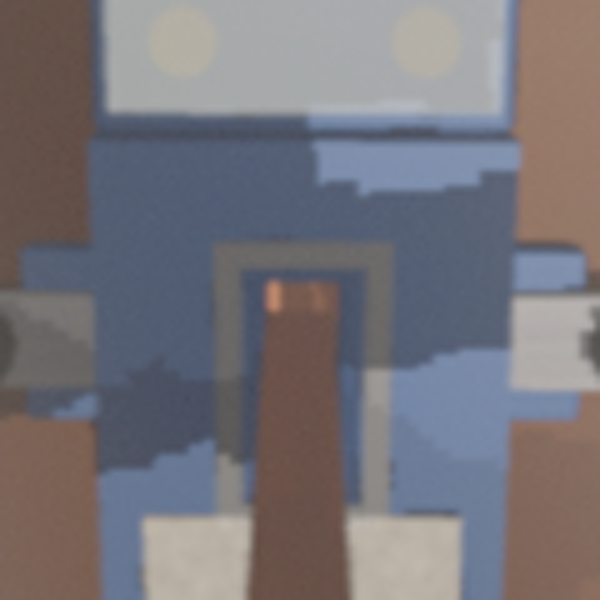

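The bar's lower edge (crop v≈313, u≈262–340) stands inside the bevel (crop u 242–365, upper edge 268), almost central. I'll compute the remaining offset.

Run:
```python
from h import *;import json
c=json.load(open("w3.json"));M=rot(c["q"]);p=np.array(c["p"]);t=lambda uv,z:((cast(c,uv,z)-p)@M)[:,:2].round(2)
f=lambda a,b:(260+a/5-.5,150+b/5-.5)
print("win",t([f(242,313),f(365,313),f(303,268)],130))
print("case",t([f(91,200),f(518,200),f(100,500),f(508,500)],130))
print("bar",t([f(262,313),f(340,313),f(301,313)],p[2]-121))
im=cv2.imread("pics/w3.png");print(im[210,300:342,2]);print(im[214,300:342,2]);print(im[196:218,320])
```

```text
win [[16.3  -9.26]
 [16.31  9.43]
 [23.27 -0.  ]]
case [[ 33.56 -31.62]
 [ 33.61  32.03]
 [-13.87 -31.86]
 [-13.8   32.25]]
bar [[17.45 -6.12]
 [17.46  5.52]
 [17.45 -0.3 ]]
[ 37  37  40  54  59  60  58  54  46  36  33  30  48 100 146 138  93  73
  73  72  71  72  78  90  87  75  66  55  36  32  35  34  39  51  59  62
  60  58  53  42  41  41]
[38 36 41 52 58 60 59 55 46 36 32 34 39 50 59 60 60 61 60 60 60 60 59 60
 59 61 57 47 34 34 35 35 43 53 59 61 59 58 49 41 40 40]
[[68 48 38]
 [67 50 43]
 [59 52 50]
 [58 58 59]
 [59 59 61]
 [58 58 60]
 [58 58 58]
 [57 52 51]
 [59 45 38]
 [57 42 37]
 [47 44 54]
 [40 46 70]
 [37 46 72]
 [36 44 70]
 [35 45 71]
 [37 44 70]
 [35 43 64]
 [34 40 61]
 [34 41 60]
 [33 39 60]
 [34 40 60]
 [33 39 59]]
```

Call:
apply_moves(moves=[0.16,0.03,0,0,-1,0,0,0,0,-1,0,0,0.2,0,-1,0,0,0.2,0,-1,0,0,0.2,0,-1,0,0,0.2,0,-1,0,0,0.2,0,-1,0,0,0.2,0,-1,0,0,0,0,-1])

```text
t: 10.4
position: [471.1, -257.9, 243.8]
ee_rot: [-0.0, 0.731, 0.683, -0.0]
contact_force: [-0.3, 0.9, -3.9]
finger_gap: 9.5
finger_force: 59.0
```

Call:
apply_moves(moves=[0,0,0.2,0,-1,0,0,0.3,0,-1,0,0,0.3,0,-1,0,0,0.3,0,-1,0,0,0.3,0,-1,0,0,0,0,-1])

```text
t: 10.9
position: [471.0, -257.8, 229.5]
ee_rot: [-0.001, 0.731, 0.683, -0.0]
contact_force: [-0.7, 0.4, -4.3]
finger_gap: 9.5
finger_force: 59.0
```

Call:
apply_moves(moves=[0,0,0.3,0,-1,0,0,0.4,0,-1,0,0,0.4,0,-1,0,0,0.4,0,-1,0,0,0.4,0,-1,0,0,0.4,0,-1,0,0,0.4,0,-1,0,0,0.4,0,-1,0,0,0.4,0,-1,0,0,0.4,0,-1,0,0,0.3,0,-1,0,0,0,0,-1])

```text
t: 11.9
position: [471.0, -257.8, 187.6]
ee_rot: [-0.001, 0.731, 0.683, -0.0]
contact_force: [-0.1, -0.1, -4.6]
finger_gap: 9.2
finger_force: 59.0
```

Call:
apply_moves(moves=[0,0,0.3,0,-1,0,0,0.4,0,-1,0,0,0.4,0,-1,0,0,0.2,0,-1,0,0,0.1,0,-1,0,0,0,0,-1,0,0,0,0,-1])

```text
t: 12.48
position: [471.3, -258.1, 174.3]
ee_rot: [0.0, 0.731, 0.683, -0.0]
contact_force: [0.3, -0.0, -4.7]
finger_gap: 9.3
finger_force: 59.0
```

Call:
apply_moves(moves=[0,0,0.1,0,-1,0,0,0.1,0,-1,0,0,0.1,0,-1,0,0,0.1,0,-1,0,0,0,0,-1,0,0,0,0,-1])

```text
t: 12.98
position: [471.3, -258.0, 170.2]
ee_rot: [-0.0, 0.731, 0.683, -0.0]
contact_force: [0.1, -0.3, -5.2]
finger_gap: 9.0
finger_force: 59.0
```

Call:
apply_moves(moves=[0,0,0.1,0,-1,0,0,0.1,0,-1,0,0,0,0,-1,0,0,0,0,-1])

```text
t: 13.32
position: [471.6, -258.2, 168.9]
ee_rot: [0.001, 0.731, 0.683, 0.0]
contact_force: [-0.8, -0.2, 3.1]
finger_gap: 9.6
finger_force: 60.3
```

Call:
apply_moves(moves=[0,0,0.1,0,-1,0,0,0.1,0,-1,0,0,0,0,-1,0,0,0,0,-1])

```text
t: 13.65
position: [471.5, -258.2, 166.5]
ee_rot: [0.0, 0.731, 0.683, 0.0]
contact_force: [-1.2, -0.5, 4.7]
finger_gap: 9.6
finger_force: 60.5
```

Call:
apply_moves(moves=[0,0,0.1,0,-1,0,0,0.1,0,-1,0,0,0,0,-1,0,0,0,0,-1])

```text
t: 13.98
position: [471.6, -258.2, 164.6]
ee_rot: [0.0, 0.731, 0.683, 0.0]
contact_force: [-0.2, -0.5, 6.5]
finger_gap: 9.1
finger_force: 60.7
```

Call:
apply_moves(moves=[0,0,0.1,0,-1,0,0,0.05,0,-1,0,0,0,0,-1,0,0,0,0,-1,0,0,0,0,-1,0,0,0,0,-1])

```text
t: 14.48
position: [471.6, -258.2, 163.2]
ee_rot: [0.0, 0.731, 0.683, 0.0]
contact_force: [-0.4, 1.2, 6.3]
finger_gap: 9.3
finger_force: 60.8
```

Run:
```python
from bench import sensors,vision
from h import *
s=sensors.observe();print(s["position"],s["contact_force"],s["wrist_torque"],s["finger_force"],s["finger_gap"])
im=vision.get_image("wrist")[:,:,::-1];sc=vision.get_image("scene")[:,:,::-1]
a=cv2.resize(im[120:440,200:440],(450,600));b=cv2.resize(sc[90:250,170:300],(350,431));o=np.zeros((600,800,3),np.uint8);o[:,:450]=a;o[:431,450:]=b
cv2.imwrite("pics/end.png",(255*(o/255)**.7).astype(np.uint8))
```

```text
[ 471.56123086 -258.22277385  163.16838566] [-0.40952428  1.20041684  6.30615496] [0.1978045  0.31974976 0.01124852] 60.84578990936279 9.301433638803905
```

View pics/end.png

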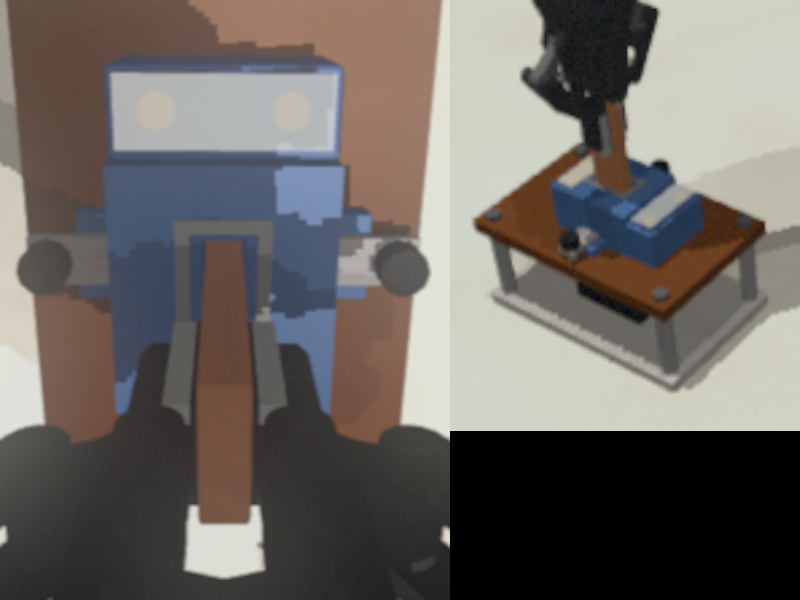

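The bar stands upright in the window, inside the bevel. It is pressed about 5–6 mm by both travel and force, and still gripped. I'm handing in.

```bash
python3 -c "
from bench import order
print(order.hand_in())"
```

```text
the job is handed in; nothing more can be done
None
```

I handed the job in with the 30 mm bar gripped upright through the blue transformer's window and pressing the contact down an estimated 5–6 mm of its 12 mm travel. No verdict came back; the other bars were untouched when last seen, and the arm never came near the spare transformer or multimeter.

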